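Open the touch-latch kit box

TASK

Two low metal kit boxes with plain, handleless lids stand shut on the table, each held by a push-to-open catch. With the fingertips press down the front edge of the larger box's lid until the catch lets go and take the hand away so that the lid springs half open by itself; then push that lid on, up and back, until it rests fully open past upright, and move clear. Leave the smaller box shut, and do not pick up or shove any of the other things on the table.

Things in the scene. Friction and masses are not known exactly. Their poses are not given: they have to be found in the camera images.
- big_box: larger touch-latch box: grey metal, fixed to the table, 150 mm deep (its x), 200 wide (its y), rim 71.5 mm high, walls 4; flat 7 mm aluminium lid of the same outline, 9.5 mm above the rim (top 88 mm above the table when shut). Origin: centre of its underside, on the table. -x is its front, roughly towards the robot; lid hinge along y at the far +x edge. Never moves in a run
- big_front (a point): middle of the front (free) edge of the larger box's lid, on its top face; moves with the lid, x towards the hinge. Pressing this edge down 6 to 8 mm, best to its stop (about 8 N, more farther back; lighter presses do not), frees the catch for good; when let go, a spring arm lifts the lid at 1 to 2 rad/s to 0.95 rad, where it rests. It does not latch again
- big_hinge (a point): middle of the hinge line of the larger box's lid, at the lid's underside: x = +75, y = 0, z = 81 mm of the box. The lid reaches 150 mm from here
- big_lid (a joint): angle of the larger lid, rad: 0 shut and latched (cannot be raised); negative pressed, stop at -0.055 (front edge 8 mm down); positive open; 0.95 (54 deg) sprung half open. Beyond that only its weight and slow damping resist: let go before upright (1.57) it sinks back to 0.95, past upright it leans back to a stop at 1.75
- small_box: smaller touch-latch box: grey metal, fixed to the table, 120 mm deep (its x), 130 wide (its y), rim 71.5 mm high, walls 4; flat 7 mm aluminium lid of the same outline, 9.5 mm above the rim (top 88 mm above the table when shut). Origin: centre of its underside, on the table. -x is its front, roughly towards the robot; lid hinge along y at the far +x edge. Never moves in a run
- small_front (a point): middle of the front (free) edge of the smaller box's lid, on its top face; moves with the lid, x towards the hinge. Pressing this edge down 6 to 8 mm, best to its stop (about 6 N, more farther back; lighter presses do not), frees the catch for good; when let go, a spring arm lifts the lid at 1 to 2 rad/s to 0.95 rad, where it rests. It does not latch again
- small_hinge (a point): middle of the hinge line of the smaller box's lid, at the lid's underside: x = +60, y = 0, z = 81 mm of the box. The lid reaches 120 mm from here
- small_lid (a joint): angle of the smaller lid, rad: 0 shut and latched (cannot be raised); negative pressed, stop at -0.065 (front edge 8 mm down); positive open; 0.95 (54 deg) sprung half open. Beyond that only its weight and slow damping resist: let go before upright (1.57) it sinks back to 0.95, past upright it leans back to a stop at 1.75
- spray_can_mid (a point): loose aluminium can, 48 mm across, 150 mm tall, standing between the two boxes; point at its centre
- jar_mid (a point): loose glass jar, 70 mm across, 100 mm tall, at the left; point at its centre
- mug_mid (a point): loose white mug, 76 mm across, 90 mm tall, at the right; point at its centre
- log_mid (a point): loose upright piece of dark wood, 80 mm across, 130 mm tall, behind the boxes; point at its centre
- tin_mid (a point): loose white box 90 x 60 x 45 mm, behind the boxes; point at its centre
- scraper: loose spatula-like scraper lying in front of the boxes; origin under its middle, x along it
- screwdriver: loose screwdriver lying in front of the boxes; origin under its middle, x along it

How it is judged:
On the way, in this order (a step that is already met when the one before it is completed fails the run):
1. the larger box's lid is pressed down with the fingers (value of joint big_lid below -0.02 rad and contact force between the fingers and big_lid above 1 N), for 0.02 s.
2. the larger lid has sprung half open (0.85 to 1.1 rad) with no finger on it (value of joint big_lid between 0.85 and 1.1 rad and contact force between each of the arm, the fingers and big_lid below 0.2 N), for 0.1 s.
3. the larger lid is pushed past upright (1.6 rad) (value of joint big_lid above 1.6 rad), for 0.1 s.
At the end, for the whole second after the job is handed in: the larger box's lid rests fully open (above 1.68 rad), the smaller box's lid is still shut (within 0.02 rad), and no other thing has moved 30 mm or more (value of joint big_lid above 1.68 rad and velocity of joint big_lid below 0.05 rad/s and value of joint small_lid between -0.02 and 0.02 rad and distance of each of spray_can_mid, jar_mid, mug_mid, log_mid, tin_mid, scraper, screwdriver from where it was at the start of the episode below 0.03 m); the robot touches nothing.
It fails at once if the smaller box's lid comes open (value of joint small_lid above 0.05 rad).
It fails at once if another thing on the table is lifted, knocked over or shoved (30 mm) (distance of any of spray_can_mid, jar_mid, mug_mid, log_mid, tin_mid, scraper, screwdriver from where it was at the start of the episode above 0.03 m).
It also fails if it takes over 42 s, if anything falls off the work surface, if the arm or the gripper's body presses on something with over 40 N, if the wrist force passes 120 N, or if a joint passes its speed limit or range.

ROBOT

A 6-joint arm with a two-finger parallel gripper is mounted at the origin on the work surface. World frame = base frame: x ahead of the robot, y to its left, z up, the work surface at z = 0. Lengths are in m, angles in rad, forces in N, time in s.
With the tool pointing down it reaches from about 0.25 to 0.775 m from the base axis. Payload 4 kg.
Tool frame: the origin (TCP) lies between the finger pads; the fingertips stand 25 mm ahead of it and the grasp point (between the pads) lies 6 mm ahead of it; z points along the fingers, y is the direction in which the jaws open and shut (so a half turn about z gives the same grasp; the last joint's range is limited). The gripper opens to 85 mm and grips with 20 to 120 N. Pads are 22 mm wide; open, the fingers measure 114 mm over their backs; the gripper's body (76 mm by 85 mm) begins 54 mm behind the grasp point. The pads swing forward as they close: fully open they stand 13 mm farther back than shut.
Start: joints at [1.091, 0.087, 1.371, -0, 1.684, -0.103], TCP at [0.202, 0.511, 0.256] pointing down, gripper open.
Joint ranges: [-3.1, 3.1], [-0.76, 2.03], [0.27, 2.55], [-1.08, 4.22], [0.17, 2.65], [-2.57, 2.57]. Speed limits (rad/s): [2.79, 2.79, 3.14, 3.14, 3.14, 3.14].

INTERFACE

Orientations are given as a unit quaternion [w, x, y, z].
In Python, from cell import sensors, optics, workorder gives the robot as it stands. The module is installed in compiled form; this text tells all that it offers.
- The arm moves only by the tool jog_arm, never from a script. Its arguments are lists of equal length, an entry for each row: "twist": the turn, a rotation vector about the tool's x, y, z as a fraction of full scale, a list of three; "delta_pos": the shift along the tool's x, y, z as a fraction of full scale, a list of three; "hand": the opening, from 0 (shut) to 1 (fully open). In form: {"twist": [[ax, ay, az], ...], "delta_pos": [[x, y, z], ...], "hand": [hand, ...]}. A call has 1 to 20 rows; each row shifts and turns the pose as measured when the row begins, along the tool's axes as they then stand; what a row does not reach is not made up. Full scale, the value 1, is 0.025 m for a shift and 180 degrees for a turn. A row lasts 1/8 s, in which the tool goes at most 62.5 mm and 10.7 degrees, less where a joint would pass 70% of its speed; a pose out of reach is approached as far as the arm can. A call with a number of a shift or a turn outside -1 to 1 is refused whole. A call with a gripper value outside its range is refused whole. The fingers move at their own pace and stop on an object; "force" is the grip in N (left out, the last holds). Time passes only in rows, so rows that do not move let the fingers close. It gives the time, the measured TCP pose, the force and the opening at its end, in the units of the state.
- sensors.observe(): the state, without advancing time (a new reading comes with each control period).
- optics.snapshot(name): name is "scene" or "top" or "wrist"; returns the picture (384x512x3 uint8, red, green, blue); there is no depth.
- optics.camera_model(name): a dict with "mtx" (3x3 intrinsics, pixels), "D" ([k1, k2, p1, p2, k3] as OpenCV has them; the pictures are not rectified), "R" (3x3) and "t" (3): a world point X has camera coordinates R X + t. Camera axes: x right, y down, z forward; pixel columns grow to the right and rows downward; lengths in m; the calibration is good to about 2 mm. A picture is of the moment at which its call begins: read the wrist's pose just before it. camera_model takes no time and is no camera call; for the wrist camera it gives the pose at the moment of the call.
- workorder.finish_job(): hands the job in, once; it reports no verdict.
The state is a dict: "time": time; "joint_positions": joint angles; "joint_vel": joint speeds; "joint_efforts": joint torques, N m; "ee_pos": TCP position; "orientation": TCP orientation; "force": force on the tool from outside, world axes, zero at the start; "moment": the same for the moment, N m; "grip_width": finger opening in m.
Only numpy, scipy, OpenCV 4.12 (cv2) and the standard library are available. Lean on these libraries where they do the work, as an engineer would, in place of code of your own. Each camera call takes 0.05 s, during which the arm holds its last target. There are 200 camera calls.

## Working session

There is one attempt and no reset: what is moved stays moved. The work goes in short steps, Python scripts to look and compute and a tool call to move; the robot and the scene stay as the last step left them, time stands still between calls to the robot, and variables do not carry over. Pictures are saved under pics/ and viewed, about 8 in all and at most 12, crops included, and the job is handed in when it is done.

Besides the shell and the picture viewer there is one more tool, called after "Call:" as name(argument=value, ...) on one line, values as JSON. jog_arm: Moves the arm, as the interface text tells. Its arguments: {"type":"object","properties":{"twist":{"type":"array","items":{"type":"array","items":{"type":"number","minimum":-1,"maximum":1}}},"delta_pos":{"type":"array","items":{"type":"array","items":{"type":"number","minimum":-1,"maximum":1}}},"hand":{"type":"array","items":{"type":"number"}},"force":{"type":"number"}},"required":["twist","delta_pos","hand"]}

```bash
mkdir -p pics; python3 - <<'E'
from cell import sensors, optics
import cv2, numpy as np
s=sensors.observe(); print(s)
for n in ("top","scene"):
    im=optics.snapshot(n); cv2.imwrite(f"pics/{n}0.png",cv2.resize(im[:,:,::-1],None,fx=1.5,fy=1.5))
    np.save(n+"0.npy",im)
    m=optics.camera_model(n); print(n,{k:np.round(v,4).tolist() for k,v in m.items()})
E
```

```text
{'time': 0.0, 'joint_positions': array([ 1.09087767e+00,  8.79804134e-02,  1.37224531e+00,  1.62980416e-05,
        1.68360208e+00, -1.03090519e-01]), 'joint_vel': array([-0.00048299,  0.00079325,  0.00088173, -0.00101999, -0.00018282,
        0.00112467]), 'joint_efforts': array([-4.53881639e-04, -3.51864374e+01, -3.13274860e+01, -1.94502963e-04,
        1.08293761e-02,  8.06214359e-06]), 'ee_pos': array([0.20217802, 0.51102391, 0.25512971]), 'orientation': array([-3.28941822e-04,  1.87300259e-01,  9.82302074e-01, -1.06810413e-03]), 'force': array([-0.24917476,  0.1282042 , -0.39950468]), 'moment': array([ 0.04607922, -0.03288172, -0.01015391]), 'grip_width': 0.08557432057177218}
top {'mtx': [[347.3399, 0.0, 253.8357], [0.0, 347.3399, 193.8078], [0.0, 0.0, 1.0]], 'D': [-0.091, 0.0, 0.0, 0.0, 0.0], 'R': [[-0.0019, -0.9994, -0.0356], [-0.9826, 0.0085, -0.1857], [0.1859, 0.0346, -0.982]], 't': [0.0243, 0.545, 0.9521]}
scene {'mtx': [[379.2461, 0.0, 256.929], [0.0, 379.2461, 192.9382], [0.0, 0.0, 1.0]], 'D': [-0.1157, 0.0, 0.0, 0.0, 0.0], 'R': [[-0.4548, 0.8906, 0.0046], [0.6475, 0.3342, -0.6848], [-0.6114, -0.3085, -0.7287]], 't': [0.231, -0.2967, 1.5724]}
```

View pics/top0.png

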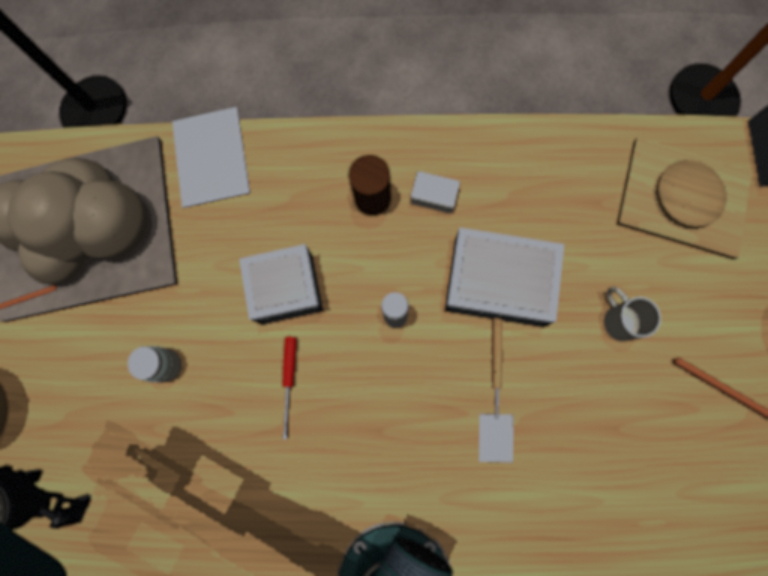

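View pics/scene0.png

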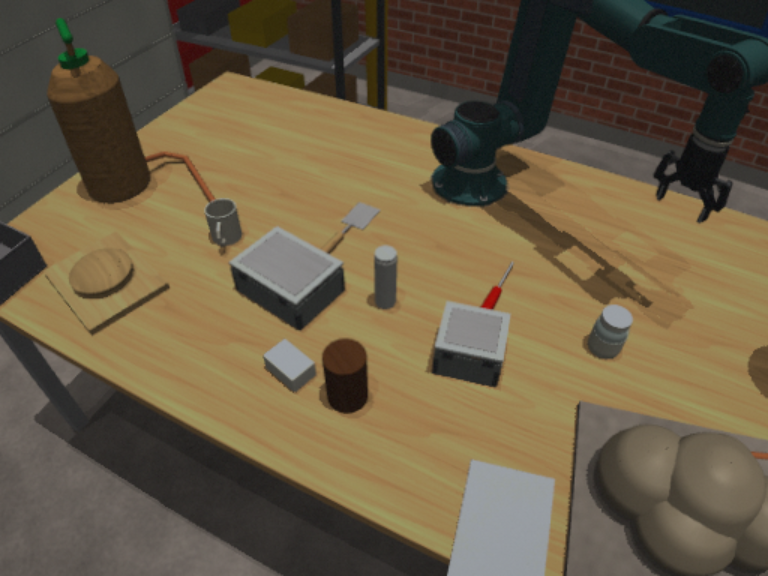

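The top view (1.5x) shows the big lid at about (458,230), (563,243), (553,318), (448,306) and the small lid around (281,282). The can is at (396,308), the mug at (635,318), and the scraper handle touches x≈497 just in front of the big box. I'll measure the lid corners.

```bash
cat > h.py <<'E'
import cv2, numpy as np
from cell import sensors, optics
def ray(m,px,z):
    u=cv2.undistortPoints(np.array(px,float).reshape(-1,1,2),m["mtx"],m["D"]).reshape(-1,2)
    R=np.array(m["R"]);t=np.array(m["t"]);C=-R.T@t
    d=np.c_[u,np.ones(len(u))]@R
    return C+d*((z-C[2])/d[:,2])[:,None]
E
python3 - <<'E'
from h import *
im=np.load("top0.npy");m=optics.camera_model("top")
hsv=cv2.cvtColor(im,cv2.COLOR_RGB2HSV)
mask=((hsv[:,:,1]<75)&(hsv[:,:,2]>100)).astype(np.uint8)
for y in (190,): print([im[y+k*4,330].tolist() for k in range(-10,12)])
cs,_=cv2.findContours(mask,cv2.RETR_EXTERNAL,cv2.CHAIN_APPROX_NONE)
for c in cs:
    if cv2.contourArea(c)<100: continue
    r=cv2.minAreaRect(c); b=cv2.boxPoints(r)
    P=ray(m,b,0.088)
    print(np.round(r[0]),cv2.contourArea(c),np.round(P[:,:2],3).tolist(),np.round(P.mean(0),3),[round(float(np.linalg.norm(P[i]-P[i-1])),3) for i in range(4)])
for n,p,z in (("can",(396/1.5,300/1.5),.15),("mug",(640/1.5,318/1.5),.09),("log",(370/1.5,170/1.5),.13),("scr handle",(497/1.5,320/1.5),.01),("tin",(437/1.5,187/1.5),.045)): print(n,np.round(ray(m,[p],z),3))
big=im[140:230,285:390,::-1]
cv2.imwrite("pics/big.png",cv2.resize(big,None,fx=6,fy=6,interpolation=cv2.INTER_NEAREST))
E
```

```text
[[152, 134, 89], [151, 134, 101], [152, 155, 162], [152, 150, 151], [152, 150, 150], [152, 151, 151], [153, 150, 151], [153, 151, 153], [153, 151, 152], [152, 150, 151], [154, 154, 154], [153, 153, 153], [153, 152, 153], [141, 143, 145], [153, 156, 163], [30, 29, 29], [133, 103, 68], [143, 111, 73], [145, 113, 75], [145, 112, 75], [144, 112, 75], [143, 111, 74]]
[330. 284.] 769.0 [[0.358, -0.155], [0.358, -0.217], [0.23, -0.212], [0.23, -0.151]] [ 0.294 -0.184  0.088] [0.128, 0.062, 0.128, 0.061]
[ 95. 241.] 365.5 [[0.375, 0.501], [0.444, 0.497], [0.436, 0.434], [0.369, 0.439]] [0.406 0.468 0.088] [0.063, 0.069, 0.063, 0.068]
[263. 203.] 234.5 [[0.535, 0.02], [0.534, -0.03], [0.49, -0.03], [0.49, 0.02]] [ 0.512 -0.005  0.088] [0.045, 0.05, 0.045, 0.05]
[426. 207.] 593.5 [[0.54, -0.413], [0.557, -0.489], [0.457, -0.504], [0.44, -0.43]] [ 0.498 -0.459  0.088] [0.101, 0.077, 0.102, 0.076]
[ 18. 182.] 720.5 [[0.639, 0.803], [0.636, 0.681], [0.522, 0.667], [0.523, 0.786]] [0.58  0.734 0.088] [0.117, 0.122, 0.114, 0.119]
[184. 188.] 1900.0 [[0.604, 0.3], [0.634, 0.163], [0.513, 0.134], [0.
[... 707 characters left out ...]
.153, 0.132, 0.148]
[500.  59.] 512.0 [[1.028, -0.734], [1.032, -0.81], [0.901, -0.782], [0.899, -0.71]] [ 0.965 -0.759  0.088] [0.131, 0.075, 0.133, 0.072]
[ 5. 39.] 150.0 [[1.093, 0.931], [1.143, 0.892], [1.075, 0.813], [1.026, 0.851]] [1.084 0.872 0.088] [0.104, 0.063, 0.104, 0.061]
[50. 38.] 427.0 [[1.116, 0.816], [1.188, 0.773], [1.028, 0.581], [0.963, 0.624]] [1.074 0.699 0.088] [0.247, 0.083, 0.25, 0.078]
[281.  45.] 22958.0 [[1.11, 0.627], [1.419, -0.738], [0.943, -0.724], [0.694, 0.495]] [ 1.042 -0.085  0.088] [0.436, 1.4, 0.476, 1.244]
can [[ 0.51  -0.008  0.15 ]]
mug [[ 0.483 -0.458  0.09 ]]
log [[0.76  0.038 0.13 ]]
scr handle [[ 0.492 -0.207  0.01 ]]
tin [[ 0.758 -0.092  0.045]]
```

View pics/big.png

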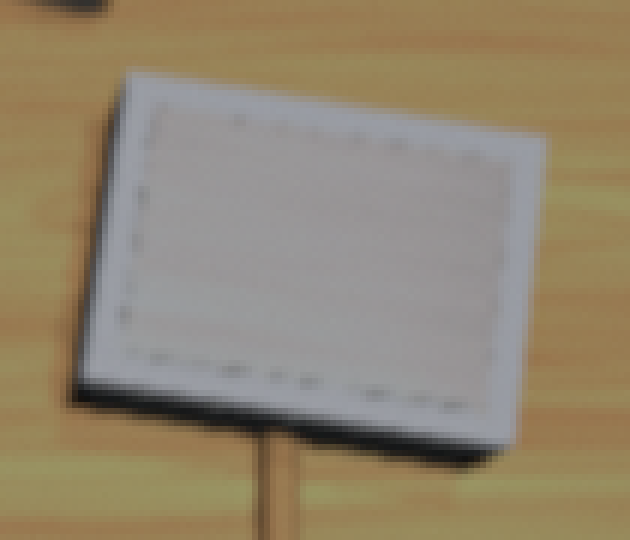

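Call:
jog_arm(twist=[[0,0,-0.0315],[0,0,-0.0315],[0,0,0],[0,0,0],[0,0,0],[0,0,0],[0,0,0],[0,0,0],[0,0,0],[0,0,0],[0,0,0],[0,0,0],[0,0,0],[0,0,0],[0,0,0],[0,0,0],[0,0,0],[0,0,0]], delta_pos=[[0,0,0],[0,0,0],[-0.66,-1,0],[-0.66,-1,0],[-0.66,-1,0],[-0.66,-1,0],[-0.66,-1,0],[-0.66,-1,0],[-0.66,-1,0],[-0.66,-1,0],[-0.66,-1,0],[-0.66,-1,0],[-0.66,-1,0],[-0.66,-1,0],[-0.66,-1,0],[-0.66,-1,0],[-0.66,-1,0],[-0.66,-1,0]], hand=[0,0,0,0,0,0,0,0,0,0,0,0,0,0,0,0,0,0])

```text
time: 2.35
ee_pos: [0.3953, 0.0568, 0.2474]
orientation: [-0.006, 0.083, 0.996, -0.008]
force: [0.4, -0.8, 0.4]
grip_width: 0.0
```

Call:
jog_arm(twist=[[0,0,0],[0,0,0],[0,0,0],[0,0,0],[0,0,0],[0,0,0],[0,0,0],[0,0,0],[0,0,0],[0,0,0],[0,0,0]], delta_pos=[[-0.66,-1,0],[-0.66,-1,0],[-0.66,-1,0],[-0.66,-1,0],[-0.66,-1,0],[-0.66,-1,0],[-0.66,-1,0],[-0.66,-1,0],[-0.66,-1,0],[-0.3,-0.4,0],[0,0,0]], hand=[0,0,0,0,0,0,0,0,0,0,0])

```text
time: 3.72
ee_pos: [0.5102, -0.2103, 0.2416]
orientation: [-0.012, 0.085, 0.996, -0.005]
force: [0.8, 0.4, -0.2]
grip_width: 0.0001
```

```bash
cat > st.py <<'E'
from h import *
from scipy.spatial.transform import Rotation as Ro
def st():
    s=sensors.observe(); q=s["orientation"]; R=Ro.from_quat(q[[1,2,3,0]]).as_matrix()
    bx=np.array([.984,-.179]);by=np.array([.179,.984]);d=s["ee_pos"][:2]-[.569,-.214]
    print("t",round(s["time"],2),"box xy mm",np.round([d@bx*1e3,d@by*1e3],1),"z",round(s["ee_pos"][2]*1e3,1),"F",np.round(s["force"],1),"toolx",np.round(R[:,0],3),"toolz",np.round(R[:,2],3),"j",np.round(s["joint_positions"],2))
    return s
E
python3 - <<'E'
from st import *
st()
im=optics.snapshot("wrist"); cv2.imwrite("pics/w1.png",im[:,:,::-1])
E
```

```text
t 3.73 box xy mm [-58.5  -6.8] z 241.6 F [ 0.8  0.4 -0.2] toolx [-0.985  0.169  0.024] toolz [-0.026 -0.008 -1.   ] j [-0.48  0.11  1.38 -0.02  1.68 -1.89]
```

View pics/w1.png

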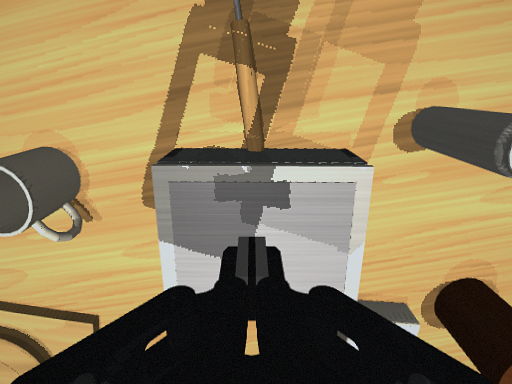

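```bash
python3 - <<'E'
from h import *
m=optics.camera_model("wrist")
P=ray(m,[(153,166),(373,166),(262,166)],.088)
bx=np.array([.984,-.179]);by=np.array([.179,.984])
print(P.round(4)); d=P[:,:2]-[.569,-.214]; print((d@bx*1e3).round(1),(d@by*1e3).round(1))
E
```

```text
[[ 0.4791 -0.2969  0.088 ]
 [ 0.5117 -0.1021  0.088 ]
 [ 0.4954 -0.2002  0.088 ]]
[-73.6 -76.4 -74.9] [-97.7  99.8   0.4]
```

Call:
jog_arm(twist=[[0,-0.0083,0],[0,0,0],[0,0,0],[0,0,0],[0,0,0],[0,0,0]], delta_pos=[[0.3,0.27,0],[0,0,1],[0,0,1],[0,0,1],[0,0,0.8],[0,0,0]], hand=[0,0,0,0,0,0])

```text
time: 4.53
ee_pos: [0.5023, -0.1953, 0.1465]
orientation: [0.002, 0.081, 0.997, -0.005]
force: [0.6, 0.4, 0.0]
grip_width: -0.0001
```

```bash
python3 -c "
from st import *
st()"
```

```text
t 4.53 box xy mm [-69.    6.5] z 146.5 F [0.6 0.4 0. ] toolx [-0.987  0.161 -0.005] toolz [ 0.003 -0.011 -1.   ] j [-0.47  0.11  1.57 -0.01  1.46 -1.88]
```

Call:
jog_arm(twist=[[0,0,0],[0,0,0],[0,0,0],[0,0,0],[0,0,0]], delta_pos=[[-0.12,-0.2,0.6],[0,0,0.4],[0,0,0.25],[0,0,0.2],[0,0,0.2]], hand=[0,0,0,0,0])

```text
time: 5.15
ee_pos: [0.5059, -0.2013, 0.1081]
orientation: [0.004, 0.08, 0.997, -0.006]
force: [-5.8, 2.3, 8.9]
grip_width: -0.0002
```

Call:
jog_arm(twist=[[0,0,0],[0,0,0],[0,0,0]], delta_pos=[[0,0,0.2],[0,0,0.25],[0,0,0.25]], hand=[0,0,0])

```text
time: 5.52
ee_pos: [0.506, -0.2013, 0.1051]
orientation: [0.005, 0.08, 0.997, -0.007]
force: [-13.6, 5.8, 27.1]
grip_width: 0.0005
```

Call:
jog_arm(twist=[[0,0,0],[0,0,0],[0,0,0],[0,0,0],[0,0,0],[0,0,0],[0,0,0],[0,0,0],[0,0,0],[0,0,0],[0,0,0],[0,0,0],[0,0,0],[0,0,0]], delta_pos=[[0.8,0,-1],[1,0,-1],[1,0,-1],[1,0,-1],[0,0,-0.5],[0,0,0],[0,0,0],[0,0,0],[0,0,0],[0,0,0],[0,0,0],[0,0,0],[0,0,0],[0,0,0]], hand=[0,0,0,0,0,0,0,0,0,0,0,0,0,0])

```text
time: 7.28
ee_pos: [0.4107, -0.1845, 0.2187]
orientation: [0.006, 0.08, 0.997, -0.007]
force: [0.6, 0.1, -0.4]
grip_width: -0.0001
```

```bash
python3 - <<'E'
from st import *
st()
a=optics.snapshot("scene")[100:260,120:300]; 
cv2.imwrite("pics/s1.png",cv2.resize(a[:,:,::-1],None,fx=3,fy=3))
E
```

```text
t 7.28 box xy mm [-161.     0.7] z 218.7 F [ 0.6  0.1 -0.4] toolx [-0.987  0.159 -0.013] toolz [ 0.011 -0.015 -1.   ] j [-0.54 -0.14  1.67 -0.01  1.6  -1.95]
```

View pics/s1.png

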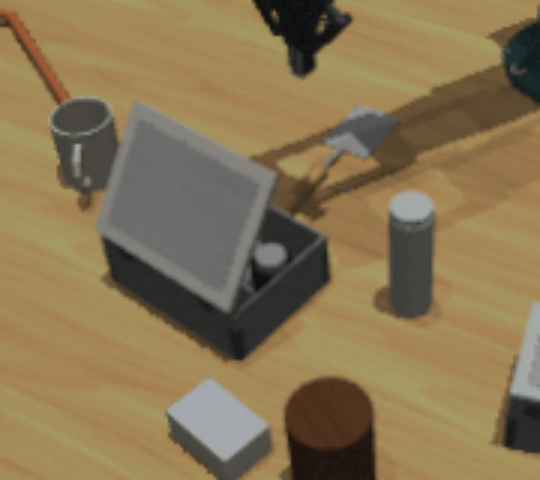

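The lid is half open with its free edge facing the robot, and the hand is clear of it. Next I push it on with the shut fingers.

Call:
jog_arm(twist=[[0,0,0],[0,0,0],[0,0,0],[0,0,0],[0,0,0],[0,0,0],[0,0,0],[0,0,0],[0,0,0],[0,0,0]], delta_pos=[[0,0,0.6],[-1,0,0],[-1,0,0],[-1,0,0],[-1,0,0],[-1,0,0],[-0.6,0,0],[-0.6,0,0],[-0.6,0,0],[-0.6,0,0]], hand=[0,0,0,0,0,0,0,0,0,0])

```text
time: 8.57
ee_pos: [0.5677, -0.2098, 0.2173]
orientation: [-0.03, 0.083, 0.996, -0.004]
force: [-19.3, 6.0, 26.8]
grip_width: 0.0
```

```bash
python3 -c "
from st import *
st()"
```

```text
t 8.57 box xy mm [-2.1  3.9] z 217.3 F [-19.3   6.   26.8] toolx [-0.985  0.165  0.058] toolz [-0.06  -0.004 -0.998] j [-0.43  0.26  1.25 -0.03  1.68 -1.84]
```

```bash
python3 - <<'E'
from st import *
a=optics.snapshot("scene")[60:230,100:300]; 
cv2.imwrite("pics/s2.png",cv2.resize(a[:,:,::-1],None,fx=4,fy=3.5))
E
```

```text
(no output)
```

View pics/s2.png

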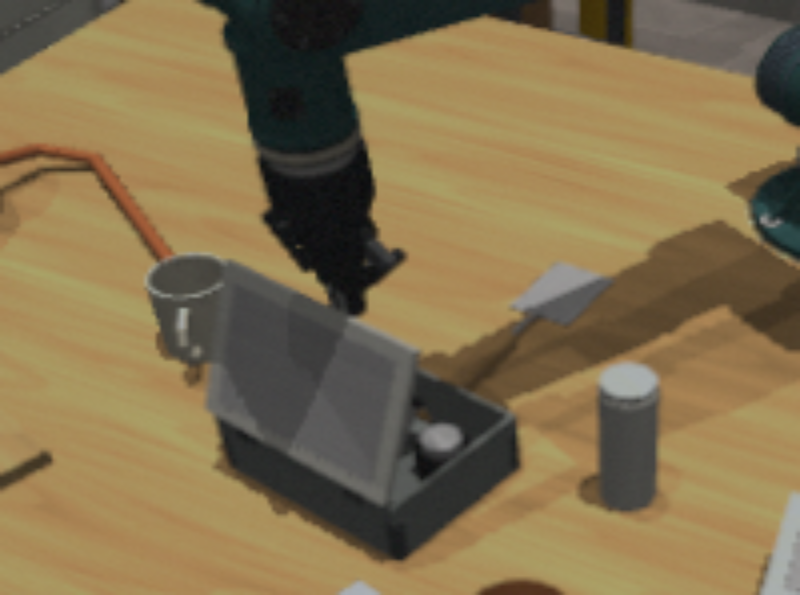

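The reaction force points along the lid, so the fingertip is bearing on the lid's end face and hasn't got under it. I'll back off, tilt the fingers forward and go lower.

Call:
jog_arm(twist=[[0,0,0],[0,0,0],[0,0,0],[0,-0.044,0],[0,-0.044,0],[0,-0.044,0],[0,0,0]], delta_pos=[[1,0,-0.2],[1,0,0],[0.8,0,0],[0,0,0.7],[0,0,0.7],[0,0,0.3],[0,0,0]], hand=[0,0,0,0,0,0,0])

```text
time: 9.5
ee_pos: [0.4989, -0.1983, 0.1805]
orientation: [0.182, 0.08, 0.98, -0.022]
force: [0.5, 0.2, 0.4]
grip_width: -0.0003
```

```bash
python3 - <<'E'
from st import *
st()
a=optics.snapshot("scene")[60:230,100:300]; 
cv2.imwrite("pics/s3.png",cv2.resize(a[:,:,::-1],None,fx=4,fy=3.5))
E
```

```text
t 9.5 box xy mm [-71.8   2.9] z 180.5 F [0.5 0.2 0.4] toolx [-0.921  0.149 -0.361] toolz [ 0.354 -0.073 -0.933] j [-0.55 -0.14  1.79  0.14  1.15 -2.  ]
```

View pics/s3.png

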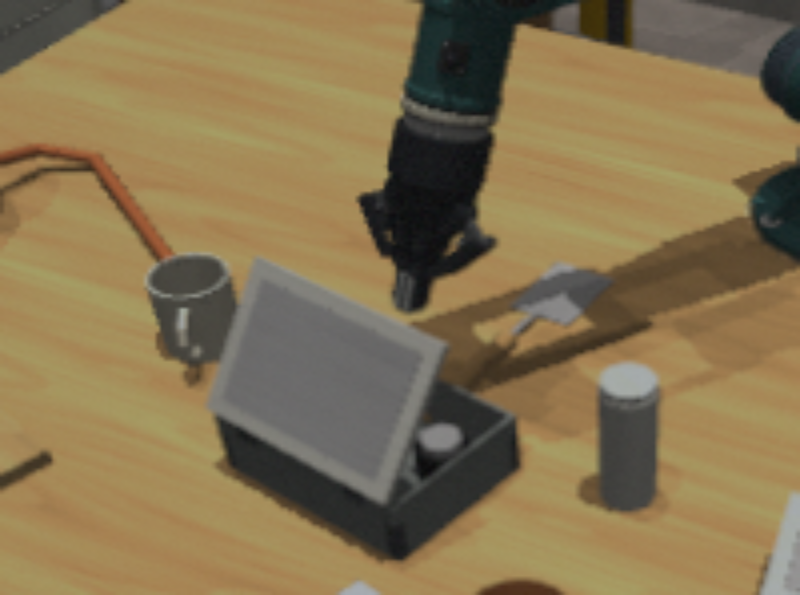

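Call:
jog_arm(twist=[[0,0,0],[0,0,0],[0,0,0],[0,0,0]], delta_pos=[[0,0,-0.9],[-0.6,0,0.1],[-0.6,0,0.1],[0,0,0]], hand=[0,0,0,0])

```text
time: 10.05
ee_pos: [0.5283, -0.2044, 0.2142]
orientation: [0.184, 0.079, 0.979, -0.024]
force: [-1.2, 1.3, -0.0]
grip_width: 0.0
```

```bash
python3 -c "
from st import *
st()"
```

```text
t 10.05 box xy mm [-41.7   2.1] z 214.2 F [-1.2  1.3 -0. ] toolx [-0.919  0.147 -0.365] toolz [ 0.357 -0.076 -0.931] j [-0.53 -0.1   1.68  0.12  1.21 -1.96]
```

Call:
jog_arm(twist=[[0,0,0],[0,0,0],[0,0,0],[0,0,0]], delta_pos=[[-0.5,0,0.1],[-0.54,0,-0.05],[-0.54,0,-0.05],[-0.5,0,0]], hand=[0,0,0,0])

```text
time: 10.55
ee_pos: [0.5784, -0.2126, 0.2324]
orientation: [0.181, 0.079, 0.98, -0.024]
force: [-1.8, -0.3, 0.5]
grip_width: -0.0001
```

```bash
python3 -c "
from st import *
st()"
```

```text
t 10.55 box xy mm [8.9 3.1] z 232.4 F [-1.8 -0.3  0.5] toolx [-0.922  0.147 -0.359] toolz [ 0.352 -0.075 -0.933] j [-0.49  0.01  1.54  0.11  1.24 -1.92]
```

Call:
jog_arm(twist=[[0,0,0],[0,0,0],[0,0,0],[0,0,0],[0,0,0],[0,0,0]], delta_pos=[[-0.47,0,0.14],[-0.47,0,0.18],[-0.47,0,0.18],[-0.47,0,0.18],[-0.47,0,0.18],[-0.47,0,0.18]], hand=[0,0,0,0,0,0])

```text
time: 11.3
ee_pos: [0.6525, -0.2249, 0.2349]
orientation: [0.175, 0.079, 0.981, -0.023]
force: [-53.3, 10.6, 26.8]
grip_width: 0.0003
```

```bash
python3 - <<'E'
from st import *
st()
a=optics.snapshot("scene")[60:230,100:300]; 
cv2.imwrite("pics/s4.png",cv2.resize(a[:,:,::-1],None,fx=4,fy=3.5))
E
```

```text
t 11.3 box xy mm [84.2  4.2] z 234.9 F [-53.3  10.6  26.8] toolx [-0.926  0.147 -0.347] toolz [ 0.339 -0.073 -0.938] j [-0.45  0.18  1.35  0.09  1.27 -1.87]
```

View pics/s4.png

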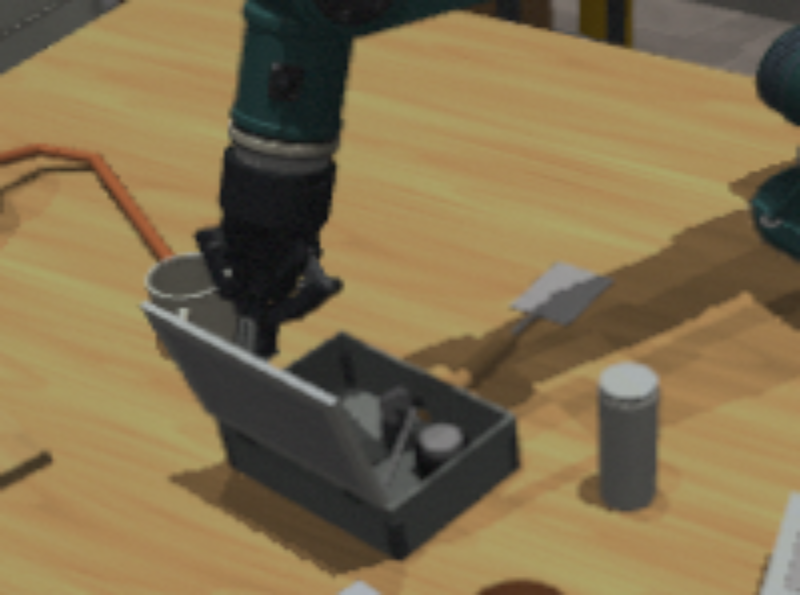

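The lid is at its open stop and I'm pressing on it. Backing away now.

Call:
jog_arm(twist=[[0,0,0],[0,0,0],[0,0,0],[0,0,0],[0,0,0],[0,0,0],[0,0,0],[0,0,0],[0,0,0],[0,0,0]], delta_pos=[[0.6,0,-0.2],[0.8,0,-0.3],[1,0,-0.5],[1,0,-0.8],[1,0,-0.8],[1,0,-0.8],[0,0,0],[0,0,0],[0,0,0],[0,0,0]], hand=[0,0,0,0,0,0,0,0,0,0])

```text
time: 12.6
ee_pos: [0.5025, -0.199, 0.2663]
orientation: [0.178, 0.079, 0.981, -0.022]
force: [0.1, -0.2, -0.1]
grip_width: -0.0002
```

```bash
python3 - <<'E'
from st import *
st()
a=optics.snapshot("scene")
cv2.imwrite("pics/s5.png",cv2.resize(a[:,:,::-1],None,fx=1.5,fy=1.5))
b=np.load("scene0.npy"); d=(cv2.absdiff(a,b).max(2)>60).astype(np.uint8)
for n,(x,y,w,h) in dict(can=(245,160,22,48),log=(213,225,34,50),tin=(175,225,36,38),small=(288,200,55,56),jar=(392,202,32,38)).items(): print(n,d[y:y+h,x:x+w].mean().round(3))
E
```

```text
t 12.6 box xy mm [-68.1   2.8] z 266.3 F [ 0.1 -0.2 -0.1] toolx [-0.924  0.147 -0.352] toolz [ 0.345 -0.071 -0.936] j [-0.55 -0.17  1.63  0.12  1.34 -1.97]
can 0.0
log 0.0
tin 0.0
small 0.0
jar 0.002
```

View pics/s5.png

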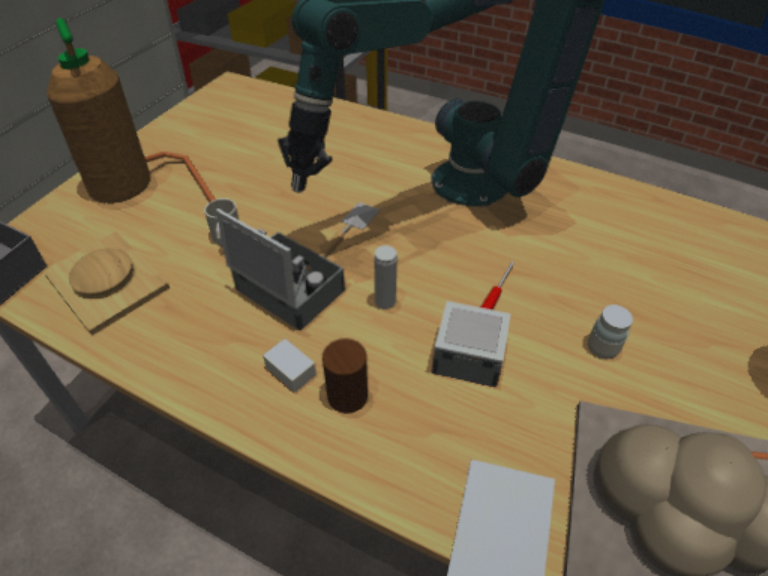

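The lid edge sits elsewhere than while I was pressing it, so I'll measure its angle and whether it is still moving.

Call:
jog_arm(twist=[[0,0,0],[0,0,0],[0,0,0],[0,0,0],[0,0,0],[0,0,0]], delta_pos=[[0,0,0],[0,0,0],[0,0,0],[0,0,0],[0,0,0],[0,0,0]], hand=[0,0,0,0,0,0])

```text
time: 13.4
ee_pos: [0.5028, -0.199, 0.2658]
orientation: [0.177, 0.079, 0.981, -0.022]
force: [0.2, -0.1, 0.4]
grip_width: 0.0001
```

```bash
python3 - <<'E'
from st import *
a=optics.snapshot("scene"); m=optics.camera_model("scene")
b=cv2.resize(cv2.imread("pics/s5.png"),(512,384))[:,:,::-1]
print("change since",cv2.absdiff(a,b)[140:215,145:200].mean())
bx=np.array([.984,-.179,0]);by=np.array([.179,.984,0]);c=np.array([.569,-.214,0])
# predicted free-edge corner pixels (underside/top face) versus lid angle
for th in (1.45,1.5,1.57,1.65,1.7,1.75,1.8):
    o=[]
    for y in (-.1,.1):
        for k in (0,.007):
            x=.075-.15*np.cos(th)+k*np.sin(th); z=.081+.15*np.sin(th)+k*np.cos(th)
            X=c+bx*x+by*y+[0,0,z]
            p,_=cv2.projectPoints(X[None],cv2.Rodrigues(np.array(m["R"]))[0],np.array(m["t"]),np.array(m["mtx"]),np.array(m["D"])); o+=p.ravel().round(1).tolist()
    print(th,o)
cv2.imwrite("pics/s6.png",cv2.resize(a[130:220,130:240,::-1],None,fx=6,fy=6,interpolation=cv2.INTER_CUBIC))
E
```

```text
change since 1.808969696969697
1.45 [147.4, 137.1, 145.6, 138.1, 194.9, 164.2, 193.2, 165.3]
1.5 [145.5, 138.2, 143.7, 139.2, 193.0, 165.5, 191.3, 166.7]
1.57 [142.8, 139.8, 141.0, 141.0, 190.4, 167.4, 188.6, 168.8]
1.65 [139.8, 142.0, 138.0, 143.3, 187.3, 169.9, 185.6, 171.5]
1.7 [137.9, 143.5, 136.2, 144.9, 185.5, 171.6, 183.7, 173.2]
1.75 [136.1, 145.0, 134.4, 146.6, 183.6, 173.4, 181.8, 175.1]
1.8 [134.3, 146.7, 132.6, 148.3, 181.7, 175.3, 180.0, 177.1]
```

View pics/s6.png

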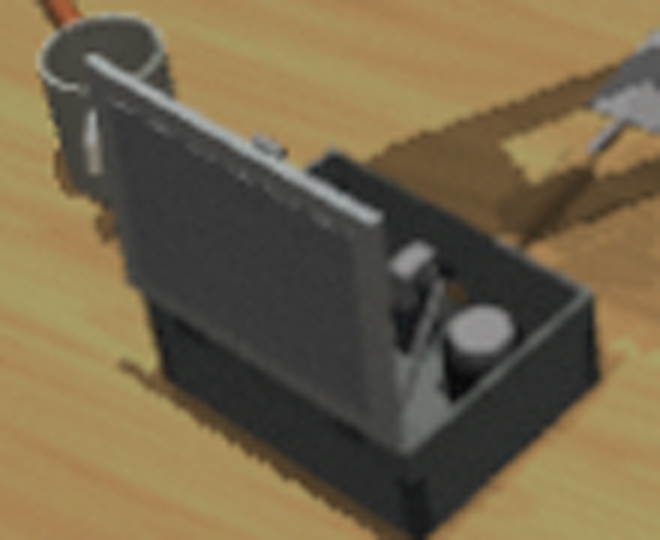

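The measured angle is about 1.49 rad. The lid hit the stop at 1.75 and bounced back past upright when I let go. I'll push it again, slowly and without loading the stop.

Call:
jog_arm(twist=[[0,0,0],[0,0,0],[0,0,0],[0,0,0],[0,0,0],[0,0,0],[0,0,0],[0,0,0]], delta_pos=[[-0.7,0,0.83],[-0.7,0,0.83],[0,0,0],[-0.45,0,0.15],[-0.45,0,0.15],[-0.45,0,0.15],[-0.4,0,0.15],[-0.35,0,0.13]], hand=[0,0,0,0,0,0,0,0])

```text
time: 14.45
ee_pos: [0.6085, -0.2174, 0.244]
orientation: [0.18, 0.079, 0.98, -0.023]
force: [-1.2, 1.1, -0.2]
grip_width: -0.0001
```

```bash
python3 -c "
from st import *
st()"
```

```text
t 14.45 box xy mm [39.5  3.8] z 244.0 F [-1.2  1.1 -0.2] toolx [-0.923  0.146 -0.356] toolz [ 0.349 -0.074 -0.934] j [-0.47  0.07  1.45  0.1   1.27 -1.9 ]
```

Call:
jog_arm(twist=[[0,0,0],[0,0,0],[0,0,0],[0,0,0],[0,0,0],[0,0,0]], delta_pos=[[-0.26,0,0.22],[-0.26,0,0.2],[-0.25,0,0.1],[-0.22,0,0.08],[-0.2,0,0.08],[0,0,0]], hand=[0,0,0,0,0,0])

```text
time: 15.2
ee_pos: [0.6443, -0.2235, 0.2373]
orientation: [0.179, 0.079, 0.98, -0.023]
force: [-0.1, -0.3, 1.0]
grip_width: 0.0001
```

```bash
cat > ang.py <<'E'
from st import *
from scipy.optimize import minimize_scalar
def ang(tag):
    # free-edge right corner by gradient is delicate: save a crop, print state
    st(); a=optics.snapshot("scene"); np.save(tag+".npy",a)
    cv2.imwrite(f"pics/{tag}.png",cv2.resize(a[130:220,130:240,::-1],None,fx=6,fy=6,interpolation=cv2.INTER_CUBIC))
    g=a[150:190,165:215].astype(int).sum(2)
    # bright rim (lid end face) on rows: column of brightest grey pixel, right end
    hsv=cv2.cvtColor(a,cv2.COLOR_RGB2HSV); m=((hsv[...,1]<45)&(hsv[...,2]>120)).astype(np.uint8)
    m[:130]=0;m[182:]=0;m[:,:130]=0;m[:,200:]=0
    n,l,s,_=cv2.connectedComponentsWithStats(m); i=1+s[1:,4].argmax(); print(tag,"rim bbox",s[i])
E
python3 -c "
from ang import *
ang('s7')"
```

```text
t 15.2 box xy mm [75.8  4.2] z 237.3 F [-0.1 -0.3  1. ] toolx [-0.924  0.147 -0.354] toolz [ 0.347 -0.073 -0.935] j [-0.46  0.16  1.37  0.09  1.26 -1.88]
s7 rim bbox [137 141  49  33 142]
```

Call:
jog_arm(twist=[[0,0,0],[0,0,0],[0,0,0],[0,0,0],[0,0,0],[0,0,0]], delta_pos=[[0,0,0],[0,0,0],[0,0,0],[0,0,0],[0,0,0],[0,0,0]], hand=[0,0,0,0,0,0])

```text
time: 16.0
ee_pos: [0.6441, -0.2234, 0.2385]
orientation: [0.18, 0.079, 0.98, -0.023]
force: [-0.1, -0.1, -0.1]
grip_width: -0.0004
```

```bash
python3 -c "
from ang import *
ang('s8')"
```

```text
t 16.0 box xy mm [75.5  4.2] z 238.5 F [-0.1 -0.1 -0.1] toolx [-0.923  0.147 -0.356] toolz [ 0.349 -0.074 -0.934] j [-0.46  0.15  1.37  0.09  1.26 -1.88]
s8 rim bbox [136 145  49  29 141]
```

Under no force, the lid has leaned back towards the stop (rim at 136..185, 145..174, or about 1.73 rad). Retreating gently.

Call:
jog_arm(twist=[[0,0,0],[0,0,0],[0,0,0],[0,0,0],[0,0,0],[0,0,0],[0,0,0],[0,0,0],[0,0,0],[0,0,0],[0,0,0],[0,0,0],[0,0,0],[0,0,0],[0,0,0]], delta_pos=[[0.3,0,-0.1],[0.5,0,-0.2],[0.8,0,-0.3],[1,0,-0.6],[1,0,-0.8],[1,0,-0.8],[1,0,-0.8],[0,0,0],[0,0,0],[0,0,0],[0,0,0],[0,0,0],[0,0,0],[0,0,0],[0,0,0]], hand=[0,0,0,0,0,0,0,0,0,0,0,0,0,0,0])

```text
time: 17.92
ee_pos: [0.4722, -0.193, 0.2688]
orientation: [0.174, 0.079, 0.981, -0.022]
force: [-0.0, 0.0, -0.6]
grip_width: -0.0003
```

```bash
python3 - <<'E'
from ang import *
ang('s9')
a=np.load("s9.npy");b=np.load("s8.npy");print("lid change",cv2.absdiff(a,b)[150:200,140:180].mean())
t=optics.snapshot("top");t0=np.load("top0.npy");d=(cv2.absdiff(t,t0).max(2)>40)
for n,(x,y,w,h) in dict(mug=(400,188,45,42),scraper=(315,240,32,72),screwdriver=(183,220,20,75),can=(250,190,26,32),log=(230,98,36,48),tin=(270,110,40,34),small=(156,160,62,58),jar=(82,226,42,32)).items(): print(n,d[y:y+h,x:x+w].mean().round(3))
E
```

```text
t 17.93 box xy mm [-99.    3.4] z 268.8 F [-0.   0.  -0.6] toolx [-0.927  0.147 -0.346] toolz [ 0.339 -0.07  -0.938] j [-0.57 -0.23  1.68  0.13  1.36 -1.99]
s9 rim bbox [137 142  50  30 133]
lid change 14.140166666666667
mug 0.001
scraper 0.816
screwdriver 0.0
can 0.0
log 0.0
tin 0.001
small 0.0
jar 0.0
```

View pics/s9.png

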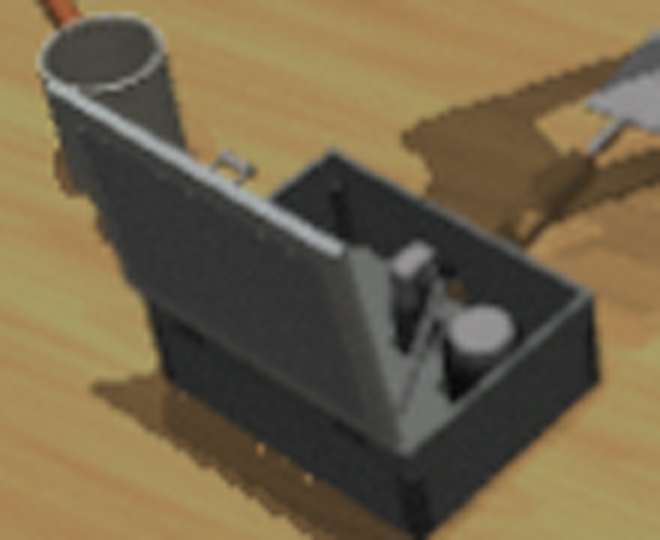

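The lid is past upright at about 1.68 rad, below where it rested under the finger, so it may still be settling. There's time to wait and measure again.

Call:
jog_arm(twist=[[0,0,0],[0,0,0],[0,0,0],[0,0,0],[0,0,0],[0,0,0],[0,0,0],[0,0,0],[0,0,0],[0,0,0],[0,0,0],[0,0,0],[0,0,0],[0,0,0],[0,0,0],[0,0,0],[0,0,0],[0,0,0],[0,0,0],[0,0,0]], delta_pos=[[0,0,0],[0,0,0],[0,0,0],[0,0,0],[0,0,0],[0,0,0],[0,0,0],[0,0,0],[0,0,0],[0,0,0],[0,0,0],[0,0,0],[0,0,0],[0,0,0],[0,0,0],[0,0,0],[0,0,0],[0,0,0],[0,0,0],[0,0,0]], hand=[0,0,0,0,0,0,0,0,0,0,0,0,0,0,0,0,0,0,0,0])

```text
time: 20.52
ee_pos: [0.4722, -0.193, 0.269]
orientation: [0.175, 0.079, 0.981, -0.022]
force: [-0.4, 0.2, 0.2]
grip_width: -0.0001
```

```bash
python3 - <<'E'
from ang import *
ang('s10'); b=np.load("s10.npy")
for _ in range(6): optics.snapshot("top")
ang('s11'); c=np.load("s11.npy"); a=np.load("s9.npy")
f=lambda p,q: cv2.absdiff(p,q)[140:200,132:190].mean()
print("s9-s10",f(a,b),"s10-s11",f(b,c))
print("scraper diff in scene vs start",cv2.absdiff(c,np.load("scene0.npy"))[130:155,225:255].mean())
E
```

```text
t 20.52 box xy mm [-99.1   3.4] z 269.0 F [-0.4  0.2  0.2] toolx [-0.927  0.147 -0.346] toolz [ 0.339 -0.07  -0.938] j [-0.57 -0.23  1.68  0.13  1.36 -1.99]
s10 rim bbox [135 146  49  29 137]
t 20.88 box xy mm [-99.1   3.4] z 269.1 F [ 0.1  0.2 -0.6] toolx [-0.927  0.147 -0.346] toolz [ 0.339 -0.07  -0.938] j [-0.57 -0.23  1.68  0.13  1.36 -1.99]
s11 rim bbox [135 146  49  29 139]
s9-s10 10.681130268199233 s10-s11 1.114176245210728
scraper diff in scene vs start 23.36711111111111
```

View pics/s11.png

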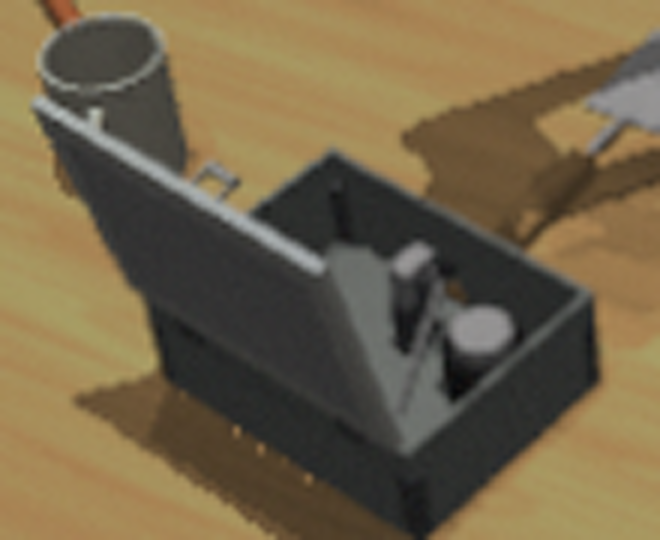

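The lid now rests at about 1.75 rad and isn't moving, with corners at (136,147) and (184,174), as predicted for 1.75. Handing in.

```bash
python3 -c "
from cell import workorder
print(workorder.finish_job())"
```

```text
the job is handed in; nothing more can be done
None
```

The larger box's lid is fully open, and I handed the job in at about 21 s of the 42 s allowed. The hand-in gives no verdict.

**What I did**
- I pressed the front edge to its stop (about 27 N) with the shut fingertips and drew the hand away. A picture showed the lid half open with the hand clear.
- I then pushed it past upright with the fingers tilted forward, let it lean back to its stop and moved clear.

**What went wrong on the way**
- **First push:** it caught on the lid's edge at about 27 N up and 19 N back. I backed off and went in again.
- **Second push:** it loaded the stop at about 60 N, under the 120 N wrist limit, and the lid bounced back to about 1.49 rad. It had reached about 1.75 rad by then. I have no direct reading that it stayed above 1.6 rad for 0.1 s on that push, but the third push held it there.
- **Third push:** a slow one, after which the lid dropped briefly to about 1.68 rad as I let go and then settled.

**Last checks**
- **Lid:** it measured about 1.75 rad in the scene camera, unchanged between pictures 0.36 s apart.
- **Robot:** the arm was clear and the wrist force was near zero.
- **Other things:** the smaller box, can, jar, log, tin, mug and screwdriver showed no change from the start in the top view, taken about 3 s before hand-in.
- **Scraper:** its picture comparison did not come out clean, with large differences in both views. I put that down to the arm and its shadow. By eye it lay where it was at the start, but I have no clean measurement of it.

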